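Find the candlestick bored to full depth

ROBOT

A 6-joint arm with a two-finger parallel gripper is mounted at the origin on the work surface. World frame = base frame: x ahead of the robot, y to its left, z up, the work surface at z = 0. Lengths are in m, angles in degrees, forces in N, time in s.
With the tool pointing down it reaches from about 0.325 to 0.775 m from the base axis. Payload 5.5 kg.
Tool frame: the origin (TCP) lies midway between the tips of the shut fingers; the grasp point (between the pads) lies 19 mm behind it; x points along the fingers, y is the direction in which the jaws open and shut, and the axes are right-handed (so a half turn about x gives the same grasp; the last joint's range is limited). The gripper opens to 85 mm and grips with 20 to 120 N. Pads are 22 mm wide; open, the fingers measure 114 mm over their backs; the gripper's body (76 mm by 85 mm) begins 54 mm behind the grasp point. The pads swing forward as they close: fully open they stand 13 mm farther back than shut.
Start: joints at [66.939, 5.22, 70.514, -0, 104.267, -3.249], TCP at [0.203, 0.564, 0.231] pointing down, gripper open.
Joint ranges: [-164.24, 164.24], [-49.07, 125.15], [9.68, 141.18], [-86.29, 266.29], [3.28, 154.24], [-151.56, 151.56]. Speed limits (degrees/s): [147.25, 147.25, 172.46, 180, 180, 180].

INTERFACE

Orientations are given as a 3x3 rotation matrix whose columns are the frame's x, y, z axes.
In Python, from station import manip gives the robot as it stands. Calls block until the motion is done:
- manip.move_ptp(position, orientation): joint-space move of the TCP to a pose.
- manip.move_straight(position, orientation=None, v=0.15): straight line of the TCP; orientation=None keeps the orientation; v is the mean speed in m/s.
- manip.move_joints(angles): joint-space move.
- manip.gripper_open() and manip.clamp(f_grip=None): open the fingers fully, or close them until they stop; f_grip is the grip in N (None keeps the last).
- manip.dwell(seconds).
- manip.inverse_kinematics(position, orientation): joint angles nearest the present ones, or None.
- manip.capture(name): name is "side" or "top" or "wrist"; returns the picture (420x560x3 uint8, red, green, blue); there is no depth.
- manip.camera_info(name): a dict with "intrinsics" (3x3 intrinsics, pixels), "camera_from_world" (4x4, takes a point from world to camera coordinates); the wrist camera has in their place "tool_from_camera" (4x4, takes a point from camera to tool coordinates, whose origin is the TCP and whose axes are the tool frame's). Camera axes: x right, y down, z forward; pixel columns grow to the right and rows downward; lengths in m; the calibration is good to about 2 mm. A picture is of the moment at which its call begins: read the wrist's pose just before it. camera_info takes no time and is no camera call.
A pose or a line that the arm cannot do raises manip.Unreachable and nothing moves.
- manip.job_done(): hands the job in, once; it reports no verdict.
Trained networks look in the newest picture that a camera, given by its name, has taken for a name from the list of things; names that differ only in an ending like _2 or _b are one class to them, and where a whole thing is asked for, a point or a joint stands for the part that bears it (a point fixed in the world has none). Each returns a list of dicts, best first, with "conf" (0 to 1); they miss things now and then, are a little off and sometimes report something else, mostly with a low value. They report only what shows in the picture. A call takes as long as a camera call. They do not tell look-alikes from the thing itself.
- manip.masks_of(camera, label): "pixels" (420x560 bool, what is visible of it) and "at" ([column, row] in pixels, amid what is visible of it).
Readings, each from a call of its own:
- manip.current_time(): time.
- manip.current_joint_pos(): joint angles.
- manip.current_qd(): joint speeds.
- manip.current_effort(): joint torques, N m.
- manip.current_ee_pos(): TCP position.
- manip.current_eef_rot(): TCP orientation.
- manip.current_contact_force(): force on the tool from outside, world axes, zero at the start.
- manip.current_ft_torque(): the same for the moment, N m.
- manip.current_finger_gap(): finger opening in m.
Only numpy, scipy, OpenCV 4.12 (cv2) and the standard library are available. Lean on these libraries where they do the work, as an engineer would, in place of code of your own. Each camera call takes 0.05 s, during which the arm holds its last target.

TASK

Only one of the three clay candlesticks has its socket bored to full depth. Take the yellow-handled depth rod out of its wooden holder and, keeping it upright, lower it gently into the sockets until it bottoms, never driving its sprung nose fully in; in the full-depth one the red band comes down to the rim. There, press the rod down lightly so that the nose gives about 2 to 4 mm, hold that for a second, then let go and leave the rod standing in that socket as the mark, with everything else left where it was.

Things in the scene. Friction and masses are not known exactly. Their poses are not given: they have to be found in the camera images.
- rod: the depth rod, loose, 150 mm long, about 0.1 to 0.2 kg, standing upright in its holder. Origin: on the axis at the tip of the brass nose when that is sprung out; z runs up the rod. From the tip up: brass nose 11 mm across (0 to 12 mm), aluminium shaft 16 mm across (12 to 100 mm) with a red band from 63.5 to 75.5 mm, yellow square handle 24 x 24 mm (100 to 150 mm) whose faces look along the rod's x and y
- rod_grip (a point): middle of the yellow handle, 125 mm above the tip
- rod_band (a point): middle of the red band, on the rod's axis, 69.5 mm above the tip
- nose (a joint): how far the sprung nose is pushed into the rod, in m: 0 = out, 0.008 = fully in (hard stop). It starts to give at about 2 N and then gives 1 mm for every 2 N (2 mm at 6 N, fully in at about 18 N)
- holder: fixed wooden holder block 90 x 70 x 42 mm; origin under its centre. The rod stands in its central hole, 18.5 mm across and 30 mm deep (nose tip 12 mm above the table)
- stick_a: one of three outwardly equal dark clay candlesticks, fixed: stuck down on a round plywood bat 100 mm across and 8 mm thick. Round stem 58 mm across, a flared drip cup on top, 85 mm high over all. Origin: centre of the bat's underside, on the table; z up
- stick_a_mouth (a point): centre of the rim of stick_a's drip cup, 85 mm above the table. The cup narrows from 38 mm across at the rim to 20 mm, 10 mm below the rim; from there a straight blind socket 20 mm across goes down. Its bottom is not known: 64 to 74 mm below the rim in the one candlestick that is bored to full depth, 42 to 51 mm in the other two; which is which changes from one start to the next
- stick_b: one of three outwardly equal dark clay candlesticks, fixed: stuck down on a round plywood bat 100 mm across and 8 mm thick. Round stem 58 mm across, a flared drip cup on top, 85 mm high over all. Origin: centre of the bat's underside, on the table; z up
- stick_b_mouth (a point): centre of the rim of stick_b's drip cup, 85 mm above the table. The cup narrows from 38 mm across at the rim to 20 mm, 10 mm below the rim; from there a straight blind socket 20 mm across goes down. Its bottom is not known: 64 to 74 mm below the rim in the one candlestick that is bored to full depth, 42 to 51 mm in the other two; which is which changes from one start to the next
- stick_c: one of three outwardly equal dark clay candlesticks, fixed: stuck down on a round plywood bat 100 mm across and 8 mm thick. Round stem 58 mm across, a flared drip cup on top, 85 mm high over all. Origin: centre of the bat's underside, on the table; z up
- stick_c_mouth (a point): centre of the rim of stick_c's drip cup, 85 mm above the table. The cup narrows from 38 mm across at the rim to 20 mm, 10 mm below the rim; from there a straight blind socket 20 mm across goes down. Its bottom is not known: 64 to 74 mm below the rim in the one candlestick that is bored to full depth, 42 to 51 mm in the other two; which is which changes from one start to the next
- brush: bystander, loose, not to be disturbed: a flat brush, lying
- spatula: bystander, loose, not to be disturbed: a spatula, lying
- rib: bystander, loose, not to be disturbed: a pale wooden rib (throwing tool), 50 x 100 x 7 mm, lying flat; origin under its centre
- bowl: bystander, loose, not to be disturbed: a dark clay bowl, 110 mm across, 60 mm high; origin under its centre
- jar: bystander, loose, not to be disturbed: a blue glaze jar, 72 mm across, 100 mm high; origin under its centre
- looptool: bystander, loose, not to be disturbed: a loop trimming tool, 150 mm long, lying; origin under its centre
- mug: bystander, loose, not to be disturbed: a white mug, 80 mm across, 90 mm high; origin under its centre
Mind the look-alikes: they are no part of the job. Of the things that look like the holder, the largest one is meant. What is shaped like the stick_c but purple or turquoise is not meant.

How it is judged (in metres and radians):
On the way, in this order (a step that is already met when the one before it is completed fails the run):
1. the depth rod is lifted clear of its holder, upright (z of rod in the frame of holder above 0.05 m and angle between rod's own z axis and vertical below 0.25 rad), for 0.1 s.
2. the rod is bottomed in the full-depth socket (red band at the rim, on the socket's axis within 6 mm) and pressed so that the nose gives 1 to 6 mm, for 0.5 s (value of joint nose between 0.001 and 0.006 m and ((z of rod_band in the frame of stick_a_mouth between -0.013 and 0.007 m and horizontal distance between rod_band and stick_a_mouth below 0.006 m) or (z of rod_band in the frame of stick_b_mouth between -0.013 and 0.007 m and horizontal distance between rod_band and stick_b_mouth below 0.006 m) or (z of rod_band in the frame of stick_c_mouth between -0.013 and 0.007 m and horizontal distance between rod_band and stick_c_mouth below 0.006 m))), for 0.5 s.
At the end, for the whole second after the job is handed in: The rod stands released and at rest in the full-depth socket, upright within 0.15 rad, the middle of its red band within 8 mm of the rim's height and 6 mm of its axis, nose sprung out again (less than 2 mm in) (((z of rod_band in the frame of stick_a_mouth between -0.008 and 0.008 m and horizontal distance between rod_band and stick_a_mouth below 0.006 m) or (z of rod_band in the frame of stick_b_mouth between -0.008 and 0.008 m and horizontal distance between rod_band and stick_b_mouth below 0.006 m) or (z of rod_band in the frame of stick_c_mouth between -0.008 and 0.008 m and horizontal distance between rod_band and stick_c_mouth below 0.006 m)) and angle between rod's own z axis and vertical below 0.15 rad and linear speed of rod below 0.02 m/s and contact force between the fingers and rod below 0.05 N and value of joint nose below 0.002 m); the robot touches nothing.
It fails at once if the sprung nose is driven fully in (more than 7.3 mm) (value of joint nose above 0.0073 m).
It fails at once if the rod is pressed on a candlestick with more than 25 N (contact force between rod and stick_a above 25 N or contact force between rod and stick_b above 25 N or contact force between rod and stick_c above 25 N).
It fails at once if the rod is tipped by more than 0.5 rad (angle between rod's own z axis and vertical above 0.5 rad).
It fails at once if a bystander is shifted by more than 25 mm (distance of any of brush, spatula, rib, bowl, jar, looptool, mug from where it was at the start of the episode above 0.025 m).
It also fails if it takes over 64 s, if anything falls off the work surface, if the arm or the gripper's body presses on something with over 40 N, if the wrist force passes 120 N, or if a joint passes its speed limit or range.

## Working session

There is one attempt and no reset: what is moved stays moved. The work goes in short steps, each a Python script; the robot and the scene stay as the last script left them, time stands still between calls to the robot, and variables do not carry over. Pictures are saved under pics/ and viewed, and the job is handed in when it is done.

```bash
mkdir -p pics; ls; python3 - <<'E'
from station import manip
import cv2
for n in ["side","top","wrist"]:
    im=manip.capture(n); cv2.imwrite(f"pics/{n}0.png",im[:,:,::-1])
    print(n,manip.camera_info(n))
print(manip.current_time(),manip.current_contact_force(),manip.current_finger_gap())
E
```

```text
pics
side {'intrinsics': array([[400.40152879,   0.        , 279.73247251],
       [  0.        , 400.40152879, 213.90485379],
       [  0.        ,   0.        ,   1.        ]]), 'camera_from_world': array([[ 0.81921547, -0.57308786,  0.02136154, -0.40198902],
       [-0.24885957, -0.38880404, -0.88707403,  0.28035024],
       [ 0.51667681,  0.72138874, -0.46113269,  0.63448813],
       [ 0.        ,  0.        ,  0.        ,  1.        ]])}
top {'intrinsics': array([[422.0140377 ,   0.        , 276.94192306],
       [  0.        , 422.0140377 , 208.08203594],
       [  0.        ,   0.        ,   1.        ]]), 'camera_from_world': array([[ 0.02587073, -0.9995049 , -0.01790703,  0.0846492 ],
       [-0.99172102, -0.0234072 , -0.12625974,  0.57312138],
       [ 0.12577808,  0.02102521, -0.99183558,  1.03802876],
       [ 0.        ,  0.        ,  0.        ,  1.        ]])}
wrist {'intrinsics': array([[293.05347385,   0.        , 280.82905294],
       [  0.        , 293.05347385, 203.77286138],
       [  0.        ,   0.        ,   1.        ]]), 'tool_from_camera': array([[-5.39846657e-04, -3.17763583e-01,  9.48169823e-01,
        -1.42822578e-01],
       [ 9.99999618e-01,  4.80096239e-04,  7.30252678e-04,
         3.88778822e-05],
       [-6.87260473e-04,  9.48169855e-01,  3.17763203e-01,
        -8.19797241e-02],
       [ 0.00000000e+00,  0.00000000e+00,  0.00000000e+00,
         1.00000000e+00]])}
0.15 [ 0.54592007 -0.41130497 -0.0247266 ] 0.08552509423351183
```

View pics/side0.png

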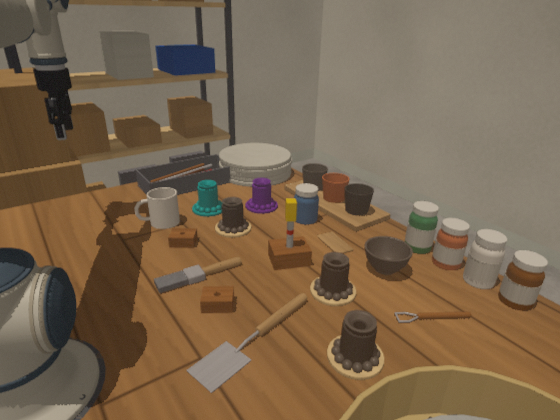

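View pics/top0.png

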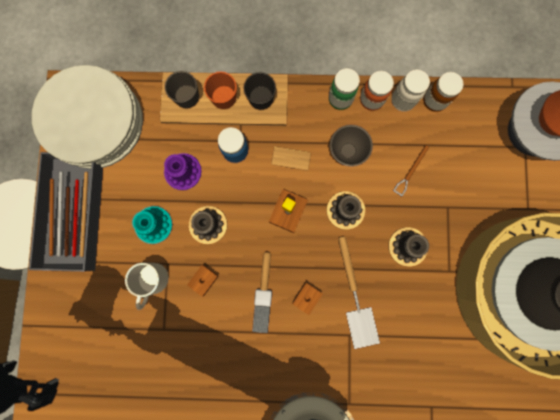

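View pics/wrist0.png

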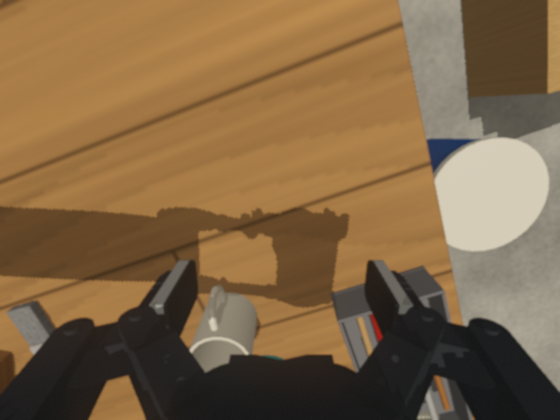

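The top view shows the dark sticks at about (207,224), (346,209) and (410,246), and the rod in the large holder at (289,205). Two small holders and the purple and turquoise sticks are decoys. Next I'll measure positions.

```bash
cat > h.py <<'E'
import numpy as np, cv2
from station import manip
def cam(n):
    i=manip.camera_info(n); K=i["intrinsics"]
    if n=="wrist":
        T=np.eye(4);T[:3,:3]=manip.current_eef_rot();T[:3,3]=manip.current_ee_pos()
        return K,np.linalg.inv(T@i["tool_from_camera"])
    return K,i["camera_from_world"]
def proj(C,P):
    K,M=C;P=np.atleast_2d(P);c=P@M[:3,:3].T+M[:3,3];u=c@K.T;return u[:,:2]/u[:,2:]
def unproj(C,px,z):
    K,M=C;px=np.atleast_2d(px).astype(float)
    d=np.c_[px,np.ones(len(px))]@np.linalg.inv(K).T@M[:3,:3];o=-M[:3,:3].T@M[:3,3]
    return o+d*((z-o[2])/d[:,2])[:,None]
def save(name,im,box=None,s=1):
    if box: x0,y0,x1,y1=box; im=im[y0:y1,x0:x1]
    im=cv2.resize(im,None,fx=s,fy=s,interpolation=cv2.INTER_CUBIC)
    cv2.imwrite("pics/"+name,np.ascontiguousarray(im[:,:,::-1]))
E
python3 - <<'E'
from h import *
im=manip.capture("top");C=cam("top")
save("topz.png",im,(180,180,440,280),3)
for lab in ["stick_a","rod","holder"]:
    for d in manip.masks_of("top",lab):
        p=np.argwhere(d["pixels"])
        print(lab,round(d["conf"],2),d["at"],d["pixels"].sum(),p.min(0)[::-1],p.max(0)[::-1],unproj(C,d["at"],0.04)[0].round(3))
ims=manip.capture("side");S=cam("side")
save("sidez.png",ims,(200,180,400,380),3)
for lab in ["stick_a","rod","holder"]:
    for d in manip.masks_of("side",lab):
        print(lab,round(d["conf"],2),d["at"],unproj(S,d["at"],0.04)[0].round(3))
E
```

```text
stick_a 0.95 [178.8, 170.2] 1099 [164 154] [200 190] [0.663 0.355 0.04 ]
stick_a 0.75 [206.5, 225.9] 1168 [188 207] [227 243] [0.521 0.276 0.04 ]
stick_a 0.58 [345.4, 206.7] 1157 [325 192] [365 229] [ 0.578 -0.075  0.04 ]
holder 0.94 [286.9, 212.8] 851 [268 190] [306 232] [0.559 0.073 0.04 ]
holder 0.94 [306.0, 298.2] 529 [292 284] [320 314] [0.348 0.021 0.04 ]
holder 0.85 [202.3, 283.4] 538 [187 265] [217 295] [0.377 0.28  0.04 ]
holder 0.65 [408.3, 246.9] 1187 [388 228] [428 266] [ 0.481 -0.232  0.04 ]
stick_a 0.91 [235.3, 219.6] [0.523 0.256 0.04 ]
stick_a 0.9 [259.9, 200.5] [0.642 0.32  0.04 ]
stick_a 0.89 [333.3, 284.2] [ 0.555 -0.1    0.04 ]
stick_a 0.88 [356.6, 350.2] [ 0.467 -0.257  0.04 ]
stick_a 0.74 [206.6, 199.1] [0.515 0.412 0.04 ]
rod 0.93 [288.9, 221.2] [0.639 0.171 0.04 ]
holder 0.93 [288.6, 251.4] [0.551 0.051 0.04 ]
holder 0.73 [182.8, 239.3] [0.366 0.236 0.04 ]
holder 0.69 [218.3, 298.3] [ 0.336 -0.01   0.04 ]
```

View pics/topz.png

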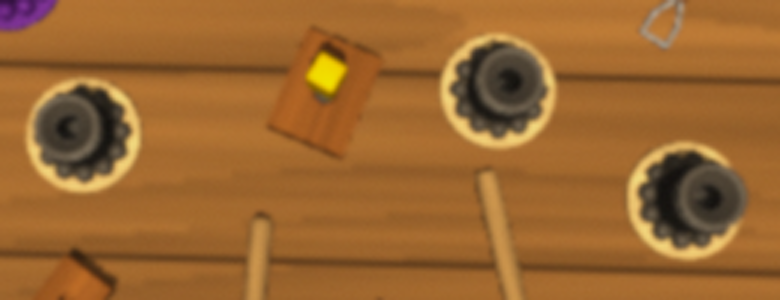

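View pics/sidez.png

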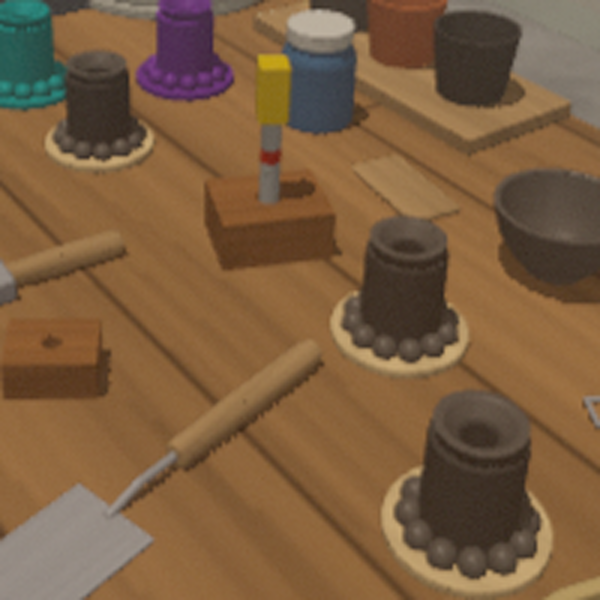

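```bash
python3 - <<'E'
from h import *
im=manip.capture("top");C=cam("top")
hsv=cv2.cvtColor(im,cv2.COLOR_RGB2HSV)
m=cv2.inRange(hsv,(22,180,140),(34,255,255));m[:195]=0;m[215:]=0;m[:,:278]=0;m[:,300:]=0
p=np.argwhere(m)[:,::-1];print(len(p),p.mean(0))
q=unproj(C,p,0.162)[:,:2];print(q.mean(0),cv2.minAreaRect((q*1000).astype(np.float32)))
for n,r,b in [("A",(202.7,222.3),(207.7,225.3)),("B",(350.3,207.3),(346,210.3)),("C",(416.7,245.7),(408.3,246.7))]:
    print(n,unproj(C,r,0.085)[0].round(4),unproj(C,b,0.008)[0].round(4))
print(manip.current_eef_rot().round(3))
E
```

```text
127 [288.2992126  204.11023622]
[0.56463105 0.07082876] ((564.6415405273438, 71.0103759765625), (25.17873191833496, 26.375831604003906), 64.48857116699219)
A [0.5257 0.2773 0.085 ] [0.525 0.279 0.008]
B [ 0.5709 -0.0801  0.085 ] [ 0.573  -0.0808  0.008 ]
C [ 0.482  -0.2388  0.085 ] [ 0.4824 -0.2411  0.008 ]
[[ 0.     0.339  0.941]
 [ 0.     0.941 -0.339]
 [-1.     0.     0.   ]]
```

```bash
cat >> h.py <<'E'
def R(deg):
    a=np.radians(deg);y=np.array([np.cos(a),np.sin(a),0]);x=np.array([0,0,-1.]);return np.c_[x,y,np.cross(x,y)]
E
python3 - <<'E'
from h import *
for yaw in (64.5,):
    print(manip.inverse_kinematics([0.565,0.071,0.27],R(yaw)))
manip.move_ptp([0.565,0.071,0.27],R(64.5))
C=cam("wrist");im=manip.capture("wrist")
np.savez("v1.npz",im=im,K=C[0],M=C[1])
save("w1.png",im);print(manip.current_time(),manip.current_ee_pos(),proj(C,[[.565,.071,.162],[.573,-.0805,.085],[.525,.278,.085],[.482,-.24,.085]]))
E
```

```text
[ 3.73943810e+00  1.13756490e+00  7.08067987e+01 -2.54444375e-14
  1.08055636e+02 -6.07605619e+01]
2.8417 [0.56487687 0.07194353 0.26992741] [[279.72821428 202.17651469]
 [171.27823954 238.47207361]
 [447.12499254  61.5685143 ]
 [ 18.82573441 228.13621674]]
```

View pics/w1.png

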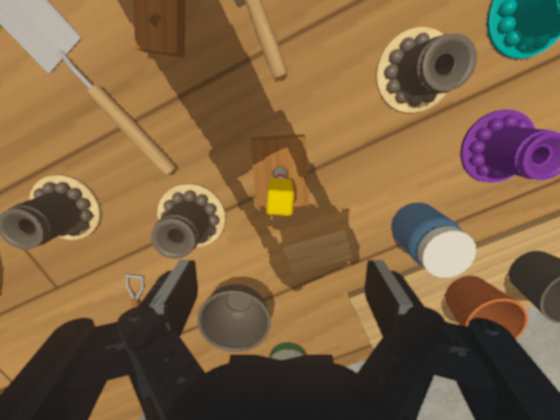

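```bash
python3 - <<'E'
from h import *
C=cam("wrist");im=manip.capture("wrist");print(manip.current_ee_pos(),manip.current_eef_rot().round(4))
np.savez("v1.npz",im=im,K=C[0],M=C[1])
a=[im[215:275,130:230],im[170:230,230:330],im[30:90,400:500],im[195:255,0:100]]
a=[cv2.resize(x,None,fx=4,fy=4,interpolation=cv2.INTER_CUBIC) for x in a]
save("w1z.png",np.vstack([np.hstack(a[:2]),np.hstack(a[2:])]))
E
```

```text
[0.56489239 0.07191734 0.2699446 ] [[-1.000e-04  4.292e-01  9.032e-01]
 [ 2.000e-04  9.032e-01 -4.292e-01]
 [-1.000e+00  1.000e-04 -2.000e-04]]
```

View pics/w1z.png

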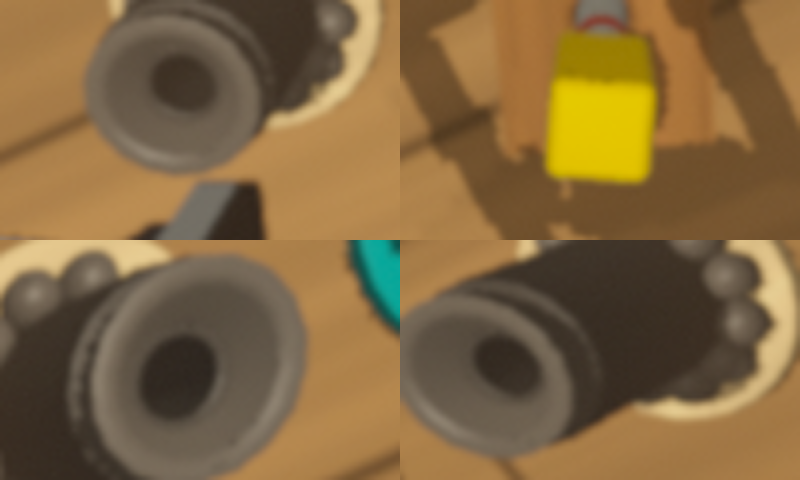

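```bash
python3 - <<'E'
from h import *
d=np.load("v1.npz");C=(d["K"],d["M"]);im=d["im"]
px=np.array([[173.5,237.5],[449.5,62],[20.7,227.5]])
print(unproj(C,px,.085).round(4)); print(unproj(C,[[280.7,202.5]],.162).round(4))
m=(im[...,0]>190)&(im[...,1]>170)&(im[...,2]<80);m=m.astype(np.uint8);m[:185]=0;m[225:]=0;m[:,:255]=0;m[:,310:]=0
q=unproj(C,np.argwhere(m)[:,::-1],.162)[:,:2]
h=cv2.convexHull((q*1000).astype(np.float32));print(len(q),q.mean(0),cv2.minAreaRect(h))
E
```

```text
[[ 0.5731 -0.0773  0.085 ]
 [ 0.5264  0.2801  0.085 ]
 [ 0.4824 -0.2374  0.085 ]]
[[0.5656 0.0717 0.162 ]]
542 [0.5646325  0.07092636] ((564.7107543945312, 71.3585205078125), (21.46483612060547, 21.81523323059082), 63.825897216796875)
```

```bash
python3 - <<'E'
from h import *
r=R(62)
manip.move_ptp([.5652,.0708,.2],r)
manip.move_straight([.5652,.0708,.119],v=.15)
print(manip.current_ee_pos(),manip.current_contact_force())
manip.clamp(60); print(manip.current_finger_gap(),manip.current_contact_force())
manip.dwell(.2);print(manip.current_contact_force(),manip.current_ft_torque(),manip.current_ee_pos())
C=cam("wrist");im=manip.capture("wrist");save("w2.png",im);ims=manip.capture("side");save("s2.png",ims,(200,120,400,320),3)
print(manip.current_time())
E
```

```text
[0.56607585 0.0708698  0.12100777] [ 0.16838487 -1.15562667  0.28435148]
0.023515948149880724 [-0.18638515  0.06497166  0.82040571]
[-0.43494751 -0.36191209  1.76699968] [ 0.02047613 -0.02344328  0.03359573] [0.56529344 0.0708152  0.11920187]
4.85
```

View pics/w2.png

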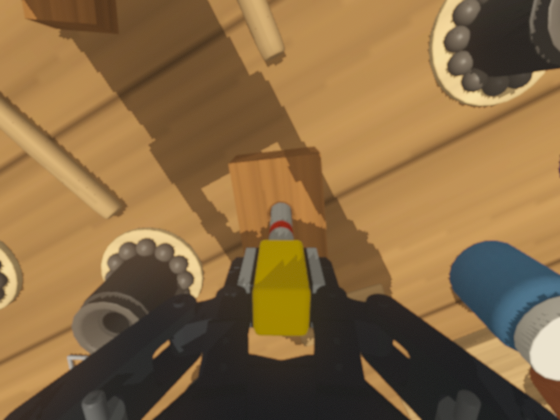

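View pics/s2.png

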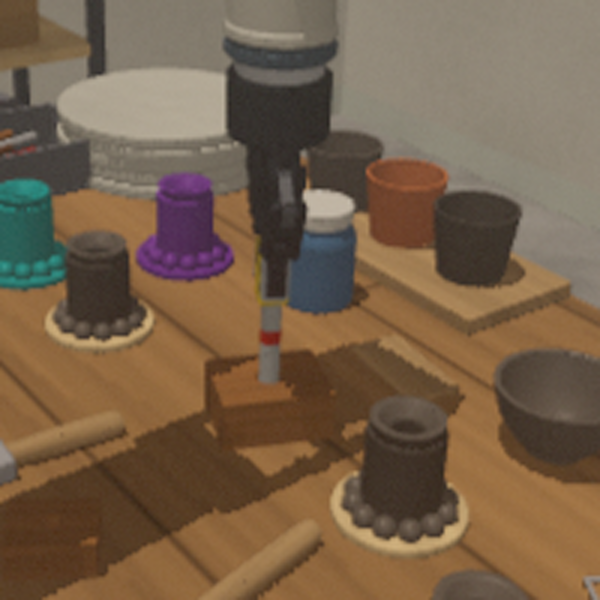

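The handle is gripped and centred between the pads, spanning about (255–310, 240–335), and the rod is upright. Next I'll lift it and move above B.

```bash
python3 - <<'E'
from h import *
r=R(62)
manip.move_straight([.5652,.0708,.225],v=.15)
manip.dwell(.3);print(manip.current_contact_force(),manip.current_ee_pos(),manip.current_ft_torque())
manip.move_straight([.572,-.0785,.225],r,v=.15)
manip.dwell(.2);print(manip.current_contact_force(),manip.current_ee_pos(),manip.current_time())
p=manip.current_ee_pos();C=cam("wrist");im=manip.capture("wrist");save("w3.png",im);np.savez("v3.npz",im=im,K=C[0],M=C[1])
print(proj(C,p+[0,0,-.107]),proj(C,[[.572,-.0785,.085]]))
save("s3.png",manip.capture("side"),(240,150,440,350),3)
save("t3.png",manip.capture("top"),(300,160,440,260),4)
E
```

```text
[-0.06753606  0.27711744 -1.32593236] [0.56494503 0.07078331 0.22412307] [0.03956176 0.02765492 0.03403652]
[-0.84981119  0.21438945 -1.82404525] [ 0.5720361  -0.07773108  0.22508064] 7.3583
[[280.60000679 201.95044605]] [[279.90319897 191.99229704]]
```

View pics/w3.png

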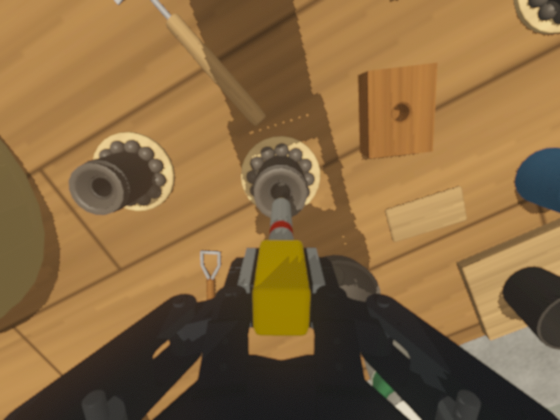

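View pics/s3.png

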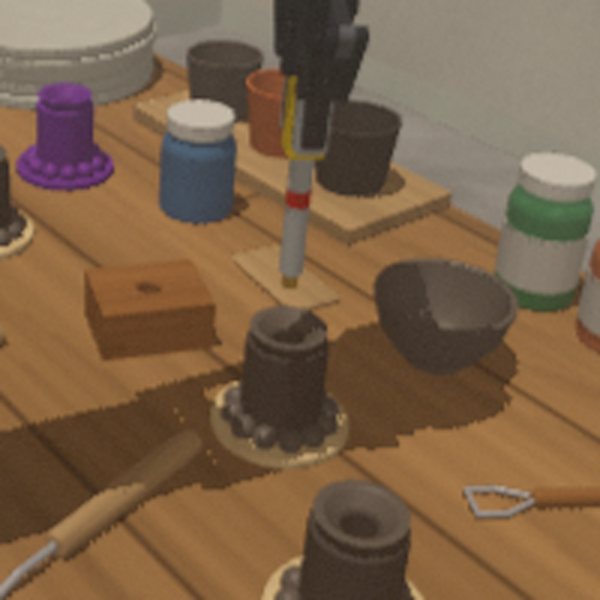

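```bash
python3 - <<'E'
from h import *
d=np.load("v3.npz");save("w3z.png",d["im"],(230,130,330,230),6)
S=cam("side");p=manip.current_ee_pos()
print(proj(S,[p+[0,0,-.107],p+[0,0,-.0375],[.572,-.0785,.085],[.572,-.0755,.085],[.575,-.0785,.085]]))
T=cam("top");C=(d["K"],d["M"])
print(proj(C,[p+[0,0,-.107+h] for h in(0,.012,.0635,.0755,.1)]))
E
```

```text
[[335.38405543 245.01936046]
 [338.40477946 214.92880479]
 [334.16494648 258.60187962]
 [333.20101853 257.9278148 ]
 [335.24143016 258.16130274]]
[[280.24084178 202.07087815]
 [280.22612745 206.43399756]
 [280.144231   230.71807002]
 [280.11914643 238.15619034]
 [280.0573944  256.4670061 ]]
```

View pics/w3z.png

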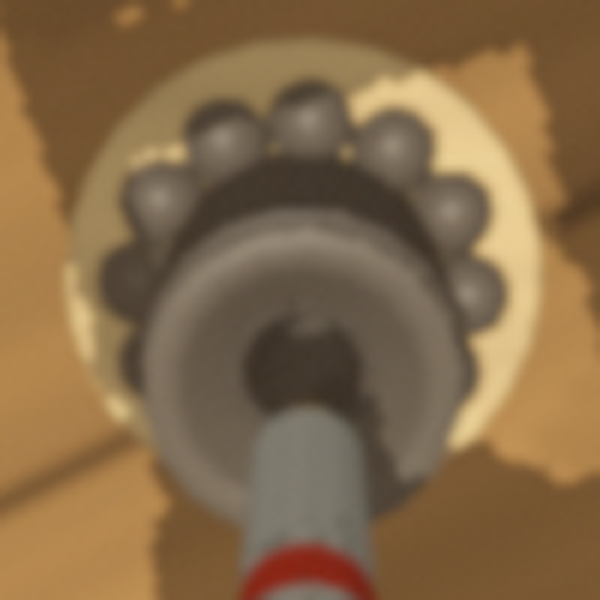

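View pics/t3.png

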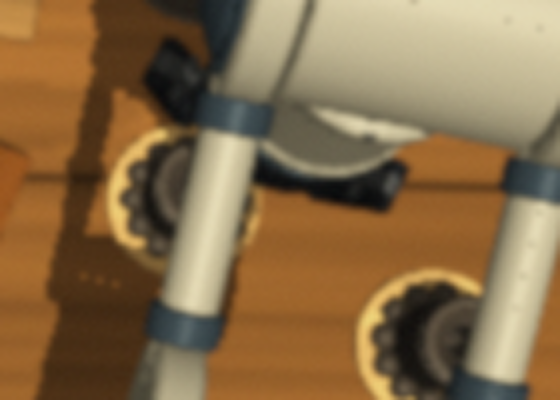

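The wrist picture shows the rim centre at about (280.5,192), with the shaft lined up at 281. I'll descend in guarded steps.

```bash
cat >> h.py <<'E'
OFF=.1072
def F(n=5):
    a=[]
    for _ in range(n):
        manip.dwell(.02);a.append(manip.current_contact_force())
    return np.mean(a,0)
def down(xy,tip_from,tip_to,step,base,thr=1.8,v=.05,lat=6):
    t=tip_from
    while t>tip_to:
        t=max(t-step,tip_to)
        manip.move_straight([xy[0],xy[1],t+OFF],v=v)
        f=F(4)-base
        print("depth %.1f"%((.085-t)*1e3),f.round(2),round(manip.current_time(),2))
        if f[2]>thr or np.hypot(f[0],f[1])>lat: return t,f
    return t,None
E
python3 - <<'E'
from h import *
base=F(8);print(base)
xy=[.572,-.0785]
t,f=down(xy,.118,.084,.05,base)
if f is None: t,f=down(xy,t,.046,.006,base)
if f is None: t,f=down(xy,t,.031,.0015,base)
print(t,f,manip.current_ee_pos())
E
```

```text
[ 0.06316872  0.19662277 -1.54929641]
depth 1.0 [ 0.05 -0.38  0.04] 8.53
depth 7.0 [ 0.19 -0.39  0.14] 8.87
depth 13.0 [ 0.1   0.14 -0.03] 9.2
depth 19.0 [-0.5  -0.31  0.07] 9.53
depth 25.0 [ 1.91 -1.13 -1.47] 9.87
depth 31.0 [ 4.1  -1.55 -2.61] 10.2
depth 37.0 [ 4.   -2.4  -3.36] 10.53
depth 39.0 [ 3.86 -2.02 -0.59] 10.85
depth 40.5 [ 3.56 -2.67  2.65] 11.17
0.0445 [ 3.56431009 -2.6689738   2.65153015] [ 0.57219859 -0.07857281  0.15210482]
```

```bash
python3 - <<'E'
from h import *
base=np.array([.06,.2,-1.55])
for xy in ([.5732,-.0792],[.5742,-.0797]):
    manip.move_straight([*xy,.0445+OFF],v=.05)
    print(xy,(F(6)-base).round(2),manip.current_ee_pos().round(4),manip.current_time())
E
```

```text
[0.5732, -0.0792] [ 0.95 -0.7   0.99] [ 0.5727 -0.079   0.1512] 11.5167
[0.5742, -0.0797] [-0.36  0.09  0.06] [ 0.5739 -0.0796  0.1513] 11.8667
```

```bash
python3 - <<'E'
from h import *
base=np.array([.06,.2,-1.55])
xy=[.5744,-.0798]
t,f=down(xy,.0445,.0315,.0015,base)
print(t,f,manip.current_ee_pos())
E
```

```text
depth 42.0 [-0.06 -0.65  0.19] 12.18
depth 43.5 [-0.35 -0.2   0.22] 12.5
depth 45.0 [-0.28 -0.16  0.17] 12.82
depth 46.5 [ 0.06 -0.37  0.09] 13.13
depth 48.0 [ 0.27 -0.1   0.13] 13.45
depth 49.5 [0.2  0.26 0.44] 13.77
depth 51.0 [0.12 0.1  0.29] 14.08
depth 52.5 [-0.32 -0.26  0.04] 14.4
depth 53.5 [-0.91 -0.47 -0.1 ] 14.72
0.0315 None [ 0.5743812  -0.07979067  0.1386541 ]
```

Depth is already past 51 mm with no contact, so B is the full-depth one. I'll continue to the bottom.

```bash
python3 - <<'E'
from h import *
base=np.array([.06,.2,-1.55])
xy=[.5744,-.0798]
t,f=down(xy,.0315,.0235,.004,base)
if f is None: t,f=down(xy,t,.008,.001,base)
print(t,f,manip.current_ee_pos())
save("s4.png",manip.capture("side"),(260,170,400,310),4)
C=cam("wrist");save("w4.png",manip.capture("wrist"),(230,130,330,230),6)
E
```

```text
depth 57.5 [-0.05 -0.59  0.47] 15.03
depth 61.5 [ 0.08 -0.65  0.09] 15.35
depth 62.5 [ 0.17 -0.09  0.28] 15.67
depth 63.5 [-0.29  0.21  0.35] 15.98
depth 64.5 [-0.03 -0.37  0.6 ] 16.3
depth 65.5 [-0.16 -0.7  -0.02] 16.62
depth 66.5 [-0.46 -0.62  0.26] 16.93
depth 67.5 [-0.31 -0.67  0.02] 17.25
depth 68.5 [ 0.02 -0.2   0.04] 17.57
depth 69.5 [ 0.33  0.13 -0.3 ] 17.88
depth 70.5 [-0.    0.21 -0.04] 18.2
depth 71.5 [-0.07 -0.33  0.01] 18.52
depth 72.5 [-0.02 -0.28  1.55] 18.83
depth 73.5 [-0.4  -0.22  3.79] 19.15
0.01149999999999999 [-0.39844309 -0.22479131  3.78813961] [ 0.57456893 -0.07983129  0.11919319]
```

View pics/s4.png

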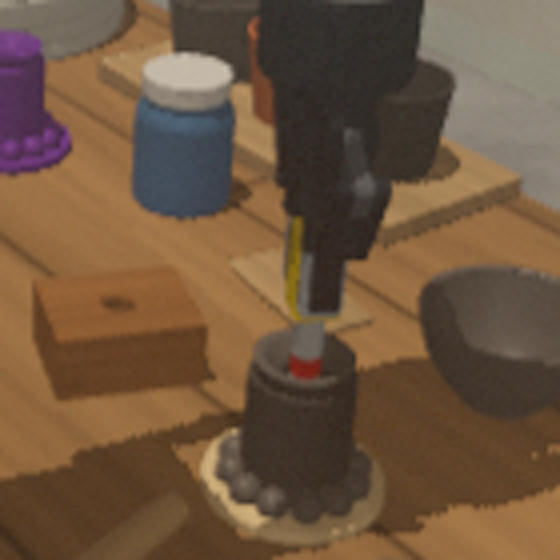

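View pics/w4.png

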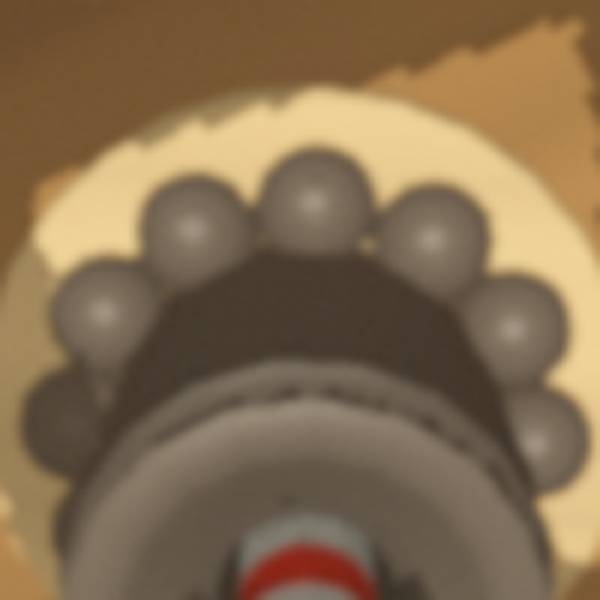

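The band sits at the rim in side view, at about (305,367) in the crop. Bottom was felt at about 72 mm. Now I'll press to about 8 N.

```bash
python3 - <<'E'
from h import *
base=np.array([.06,.2,-1.55])
xy=[.5744,-.0798];t=.0115
for _ in range(6):
    t-=.0006
    manip.move_straight([*xy,t+OFF],v=.03)
    f=F(4)-base;print(round((.085-t)*1e3,1),f.round(2))
    if f[2]>7.3: break
for _ in range(4):
    manip.dwell(.3);print((F(3)-base).round(2),manip.current_ee_pos().round(4))
print(manip.current_time())
E
```

```text
74.1 [-0.37 -0.38  5.21]
74.7 [-0.54 -0.11  6.19]
75.3 [-0.62 -0.01  6.99]
75.9 [-1.06 -0.22  7.94]
[-0.69  0.04  8.02] [ 0.5746 -0.0799  0.1169]
[-0.8   0.09  8.32] [ 0.5746 -0.0798  0.1169]
[-0.79  0.    7.42] [ 0.5746 -0.0798  0.1169]
[-0.58 -0.64  7.92] [ 0.5746 -0.0799  0.1169]
21.9167
```

```bash
python3 - <<'E'
from h import *
base=np.array([.06,.2,-1.55])
xy=[.5744,-.0798]
manip.move_straight([*xy,.0127+OFF],v=.02)
print((F(6)-base).round(2))
manip.gripper_open();manip.dwell(.3);print(F(4).round(2),manip.current_finger_gap())
manip.move_straight([*xy,.26],v=.12);manip.dwell(.3)
print(F(4).round(2),manip.current_time())
C=cam("wrist");save("w5.png",manip.capture("wrist"))
save("s5.png",manip.capture("side"),(260,170,400,310),4)
print(proj(C,[[.5744,-.0798,.163]]),proj(cam("side"),[[.5744,-.0798,.0855],[.5744,-.0798,.163]]))
E
```

```text
[ 0.52 -0.2   3.47]
[-0.12 -0.09 -0.31] 0.08547788918094273
[ 0.02  0.04 -0.07] 25.025
[[280.66592211 205.73856496]] [[335.4665788  258.34110246]
 [338.79102059 225.85809415]]
```

View pics/w5.png

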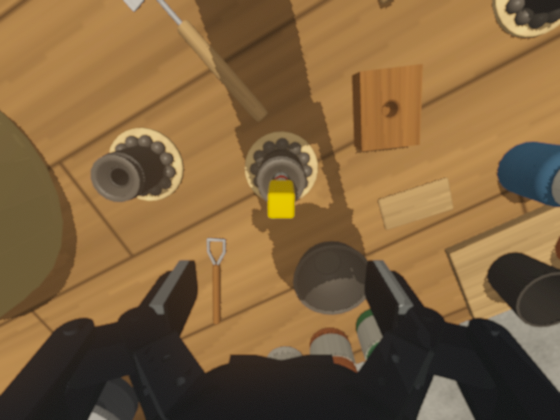

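View pics/s5.png

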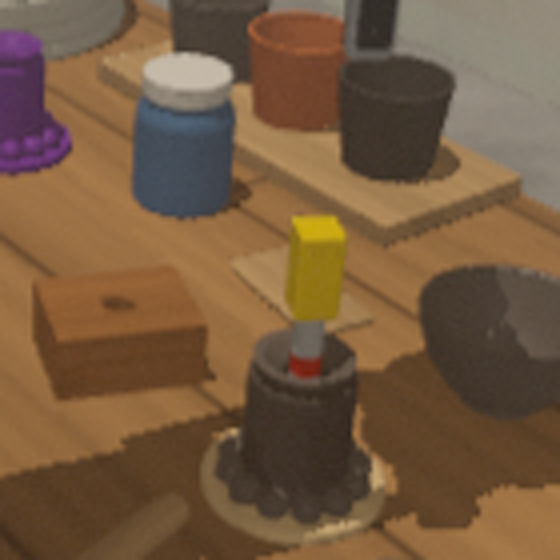

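The rod stands upright and free in B, with the band at the rim, and nothing else has moved. I'll hand it in.

```bash
python3 - <<'E'
from station import manip
print(manip.current_time(),manip.current_contact_force());manip.job_done()
E
```

```text
25.125 [-0.56112957  0.75128964  0.02921448]
the job is handed in; nothing more can be done
```

The job is handed in at 25 s on the robot's clock. The depth rod stands upright and released in stick_b, with its red band at the rim.

- **Which stick:** stick_b was the first one I tried. The rod bottomed at about 72 mm below the rim, which fits only the full-depth one, so I did not probe stick_a or stick_c.
- **On the way down:** at 25 to 40 mm depth the rod rubbed the socket wall with about 4 to 5 N of side force. I moved it about 2.5 mm sideways and it then ran free.
- **The press:** I pressed at about 8 N, which is roughly 3 mm of nose travel, and held it for more than 1.5 s. The nose travel comes from the force, as I could not read it directly.
- **Last checks:** the pictures show the rod upright within about a pixel of its expected position, the gripper clear, and nothing else visibly moved. The force on the tool was near zero.
- **One reading that disagreed:** just before I let go, the force was about 3.5 N where I expected about 1 N. That is probably friction or a slight slip of the rod in the fingers, and the rod still showed at the right height after release.

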